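Set the adjusting screw so the gauge blade just drags

ROBOT

A 6-joint arm with a two-finger parallel gripper is mounted at the origin on a cart in front of the work surface, level with it; the furniture and walls round the work are solid. World frame = base frame: x ahead of the robot, y to its left, z up, the work surface at z = 0. Lengths are in m, angles in rad, forces in N, time in s.
With the tool pointing down it reaches from about 0.3 to 0.775 m from the base axis. Payload 14.6 kg.
Tool frame: the origin (TCP) lies at the very end of the fingers, on their centre line; the grasp point (between the pads) lies 19 mm behind it; z points along the fingers, y is the line along which they close (so a half turn about z gives the same grasp; the last joint's range is limited). The gripper opens to 94 mm and grips with 3 to 60 N. Pads are 16 mm wide; open, the fingers measure 119 mm over their backs; the gripper's body (75 mm by 177 mm) begins 78 mm behind the grasp point.
Start: joints at [1.203, 0.3, 1.521, -0, 1.321, -0.067], TCP at [0.163, 0.525, 0.205] pointing down, gripper open.
Joint ranges: [-3.03, 3.03], [-0.79, 2.21], [0.23, 2.52], [-1.04, 4.18], [0, 3.07], [-2.55, 2.55]. Speed limits (rad/s): [2.22, 2.22, 2.57, 3.14, 3.14, 3.14].

INTERFACE

Orientations are given as [roll, pitch, yaw] about the fixed x, y, z axes, in that order (R = Rz(yaw) Ry(pitch) Rx(roll)).
In Python, from station import ctrl, cams gives the robot as it stands. The module is installed in compiled form; this text tells all that it offers.
- The arm moves only by the tool arm_command, never from a script. Its argument "plan" is a list that holds one entry, the list of rows, each a list of 7 numbers: the shift along the tool's x, y, z in fractions of the full range, 1 being 1 m, then the turn, a rotation vector about the tool's x, y, z in shares of pi rad (1.0 is pi rad), then the closure, from -1 (fully open) to 1 (shut). A call has 1 to 12 rows; each row is the pose to reach, as a shift and turn from the pose commanded when the call began, along the tool's axes at that moment; what a row does not reach only later rows make up. A row lasts 1/10 s, in which the tool goes at most 50 mm and 8.59 degrees, less where a joint would pass 70% of its speed; a pose out of reach is approached as far as the arm can. A shift or turn number past 1, either way, is cut back to 1. A call with a gripper value outside its range is refused whole. The fingers move at their own pace and stop on an object; "squeeze" is the grip in N (left out, the last holds). Time passes only in rows, so rows that repeat a pose let the fingers close. It gives the time, the measured TCP pose, the force, the opening and the grip force at its end, in the units of the state.
- ctrl.get_obs(): the state, without advancing time (a new reading comes with each control period).
- cams.camera(name): name is "scene" or "top"; returns (picture, depth): 384x512x3 uint8, blue, green, red; 384x512 float32, m along the optical axis (not along the pixel's ray), 0 where there is no reading.
- cams.camera_info(name): a dict with "fx", "fy", "cx", "cy" (pixels), "world_to_cam" (4x4, takes a point from world to camera coordinates). Camera axes: x right, y down, z forward; pixel columns grow to the right and rows downward; lengths in m; the calibration is good to about 2 mm. A picture is of the moment at which its call begins. camera_info takes no time and is no camera call.
- ctrl.hand_in(): hands the job in; it is judged then, once.
The state is a dict: "time_s": time; "qpos": joint angles; "joint_vel": joint speeds; "tau": joint torques, N m; "ee_pos": TCP position; "eef_rot": TCP orientation; "force": force on the tool from outside, world axes, zero at the start; "moment": the same for the moment, N m; "grip_width": finger opening in m; "grip_force": force on a finger pad.
Only numpy, scipy, OpenCV 4.12 (cv2) and the standard library are available. Lean on these libraries where they do the work, as an engineer would, in place of code of your own. Each camera call takes 0.05 s, during which the arm holds its last target. There are 200 camera calls.

TASK

Slide the gauge blade along its guide until its tip is in the gap under the adjusting screw, then turn the winged screw down (clockwise from above) until the blade just drags, needing a pull of about 3 N to slide it; too tight a screw will mark the blade. Make sure by drawing the set blade slowly a few millimetres, then leave the blade lying in the gap with the screw at that setting, and leave the loose parts beside the stand alone.

Things in the scene. Friction and masses are not known exactly. Their poses are not given: they have to be found in the camera images.
- stand: grey fixed clearance-setting stand, base 245 x 66 x 12 mm. Origin: on the worktop, below the screw. Its +x runs along the guide from the open end (x = -150 mm) to the column (x = +34 mm, stops the blade); z up. The bed's top, on which the blade slides, is at z = 20 mm. An arm over the bed (underside 41 mm, top 56 mm up, collar to 62 mm) carries the screw.
- guide_mouth (a point): middle of the bed's top at the open end of the guide, x = -150 mm, z = 20 mm of the stand. Two strips 8 mm wide, tops at z = 25 mm, run from here to the screw, 17 mm apart: they guide the 14 mm wide blade on the line y = 0 with 1.5 mm play each side
- screw: winged head of the adjusting screw. Frame: the stand's, turned about the vertical screw axis. The wing is a flat bar 36 mm long (own x), 12 mm thick (own y), at z = 72 to 97 mm, on an 11 mm round neck. It turns from -0.9 to 4.5 rad clockwise from the position in line with the stand's x, starts within 0.4 rad of it, stays where left (friction 0.06 N m) and neither rises nor sinks
- screw_grip (a point): middle of the wing, on the screw axis, 85 mm above the worktop. Turning the wing clockwise (from above) lowers the sprung foot of the screw (round nose, radius 4 mm) by an inner spindle, 1.6 mm per rad; once it touches, it presses with about 7 N per mm. With the wing in line the nose clears an inserted blade by 0.9 to 4.1 mm, each time different: it must be felt
- blade: loose gauge blade: steel strip 138 x 14 x 3 mm on the bed, with an upright black grip 26 mm long (x), 10 mm thick (y), top 42 mm above the underside. Origin: underside, below the middle of the grip; x to the tip, z up. 55 to 95 g. It starts in the guide, tip 20 to 35 mm short of the screw axis. Pressed, it slides at a pull of 0.4 to 0.6 times the pressing force
- blade_tip (a point): middle of the blade's front end, 100 mm ahead of its origin; well in the gap when 8 to 30 mm past the screw axis. Feel the drag by the pull that slides the blade: fingers that press the blade down on the bed or against a guide strip add drag of their own, while fingers set loosely before and behind the grip (26 mm apart) do not
- adaptor: loose brass threaded adaptor, 24 x 27 x 35 mm, standing beside the stand; origin under its middle; leave alone
- spanner: loose small combination spanner, 20 x 144 x 10 mm, lying beside the stand; origin under its middle; leave alone
- nut: loose black hexagon nut, 19 x 22 x 10 mm, lying beside the stand; origin under its middle; leave alone
Mind the look-alikes: they are no part of the job. Of the things shaped like the blade, the steel one is meant.

How it is judged:
By the outcome, as a careful person would: the job done as asked, in the order asked, and still so for the second after the job is handed in, with the robot touching nothing.
It also fails if it takes over 72 s, if anything falls off the work surface, if the arm or the gripper's body presses on something with over 40 N, if the wrist force passes 120 N, or if a joint passes its speed limit or range.

## Working session

There is one attempt and no reset: what is moved stays moved. The work goes in short steps, Python scripts to look and compute and a tool call to move; the robot and the scene stay as the last step left them, time stands still between calls to the robot, and variables do not carry over. Pictures are saved under pics/ and viewed, at most 10 in all, crops included, and the job is handed in when it is done.

Besides the shell and the picture viewer there is one more tool, called after "Request:" by a JSON object that holds its "method" and its "body". arm_command: Moves the arm, as the interface text tells. Its arguments: {"type":"object","properties":{"plan":{"type":"array"},"squeeze":{"type":"number"}},"required":["plan"]}

```bash
mkdir -p pics; cat > h.py <<'E'
import numpy as np, cv2
from station import ctrl, cams
def info(n):
    i=cams.camera_info(n); return i,np.array(i["world_to_cam"])
def world(n,u,v,d):
    i,T=info(n); p=np.stack([(u-i["cx"])/i["fx"]*d,(v-i["cy"])/i["fy"]*d,d,np.ones_like(d)],-1)
    return (p@np.linalg.inv(T).T)[...,:3]
def cloud(n,d):
    v,u=np.mgrid[:d.shape[0],:d.shape[1]].astype(float); return world(n,u,v,d.astype(float))
def pix(n,p):
    i,T=info(n); q=T@np.r_[p,1]; return i["fx"]*q[0]/q[2]+i["cx"],i["fy"]*q[1]/q[2]+i["cy"]
E
python3 - <<'E'
from h import *
for n in("top","scene"):
    im,d=cams.camera(n); cv2.imwrite(f"pics/{n}0.png",im); np.savez(f"{n}0.npz",im=im,d=d)
    i,T=info(n); print(n,i["fx"],np.linalg.inv(T)[:3,3])
a=[np.load(f"{n}0.npz")["im"] for n in("top","scene")]
cv2.imwrite("pics/both.png",cv2.resize(np.vstack(a),(800*1,1200))[:600]) 
print(ctrl.get_obs())
E
```

```text
top 467.59633399076347 [0.52971084 0.03922266 1.05997291]
scene 439.87482078116966 [ 0.15951247 -0.43791599  0.60796084]
{'time_s': 0.1, 'qpos': array([ 1.20341066e+00,  3.00373996e-01,  1.52151630e+00,  1.47732264e-05,
        1.32071973e+00, -6.65837794e-02]), 'joint_vel': array([ 0.00036674,  0.00047658, -0.00162053,  0.00025639, -0.00346794,
       -0.00041879]), 'tau': array([ 2.02644624e-03, -5.32651448e+01, -3.53279972e+01,  7.09747151e-02,
        2.34845770e-02, -6.81008555e-05]), 'ee_pos': array([0.16286179, 0.52508354, 0.204967  ]), 'eef_rot': array([-3.14057848e+00, -8.19692021e-05,  2.84078706e+00]), 'force': array([ 0.86248476, -0.08470564, -0.00650256]), 'moment': array([-0.01351234,  0.03344262,  0.00921768]), 'grip_force': 0.0, 'grip_width': 0.09420260747574212}
```

View pics/top0.png

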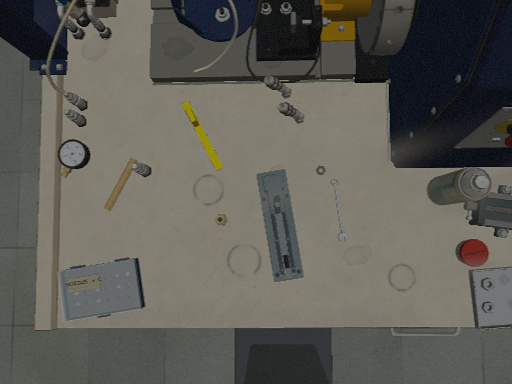

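View pics/scene0.png

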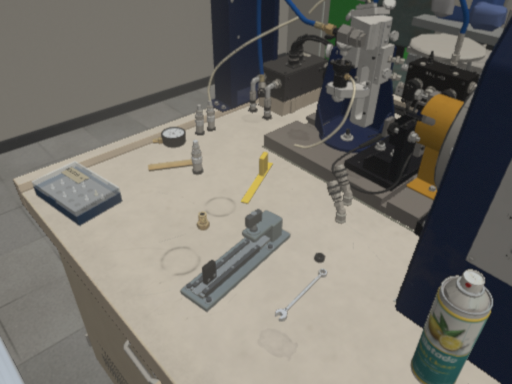

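The top view shows the grey stand from (270,172) to (287,280), with the open end near the robot. The wing is at about (276,200). Two things are shaped like the blade: the steel one in the guide with a black grip at (286,262), and a yellow one at (203,135). The steel blade in the guide is the one meant. Next I measure and confirm it in a crop.

```bash
python3 - <<'E'
from h import *
z=np.load("top0.npz"); im,d=z["im"],z["d"]; P=cloud("top",d); 
sub=np.zeros(d.shape,bool); sub[160:290,245:312]=1
m=sub&(P[...,2]>.006)&(d>0)
n,l,st,c=cv2.connectedComponentsWithStats(m.astype(np.uint8)); k=1+np.argmax(st[1:,4]); m=l==k
B=P[m]; r=cv2.minAreaRect((B[:,:2]*1000).astype(np.float32)); print("base rect",r,m.sum())
box=cv2.boxPoints(r); L=[box[1]-box[0],box[2]-box[1]]; e=max(L,key=np.linalg.norm); e/=np.linalg.norm(e); e*=np.sign(e[0]); f=np.array([-e[1],e[0]])
print("axis",e,np.arctan2(e[1],e[0]))
c0=np.array(r[0])
for n in("top","scene"):
    z=np.load(n+"0.npz"); Q=cloud(n,z["d"])[z["d"]>0]*1000; s=(Q[:,:2]-c0)@e; t=(Q[:,:2]-c0)@f; w=(abs(s)<130)&(abs(t)<40)
    for lo,hi in((8,15),(17,28),(38,50),(50,60),(60,68),(68,92),(92,105)):
        q=w&(Q[:,2]>lo)&(Q[:,2]<hi)
        for h in((-130,-20),(-20,130)):
            g=q&(s>h[0])&(s<h[1])
            if g.sum()>4: print(n,lo,hi,g.sum(),"s",np.percentile(s[g],[1,50,99]).round(1),"t",np.percentile(t[g],[1,50,99]).round(1),"z",np.median(Q[g,2]).round(1))
cv2.imwrite("pics/crop.png",np.hstack([cv2.resize(im[160:290,240:320],None,fx=4.5,fy=4.5,interpolation=2),cv2.resize(np.load("scene0.npz")["im"][200:310,175:300],(430,585),interpolation=2)]))
E
```

```text
base rect ((540.3500366210938, 17.609806060791016), (245.08724975585938, 67.66331481933594), 8.918142318725586) 3231
axis [0.9879108  0.15502323] 0.15565097
top 8 15 633 s [-121.8  -72.7  -20.9] t [-31.8  10.8  33.4] z 12.0
top 8 15 772 s [-18.4  44.5 121.4] t [-31.8  11.4  33.7] z 12.2
top 17 28 584 s [-115.2  -63.7  -21.1] t [-22.2   0.8  23.2] z 23.8
top 17 28 333 s [-19.3   4.9  99.7] t [-25.7   0.8  28.5] z 23.7
top 50 60 11 s [-90.6 -76.  -66.3] t [-4.4  3.6  5.6] z 58.0
top 50 60 541 s [ 26.4  78.1 107.9] t [-20.1   1.4  21.9] z 56.0
top 60 68 50 s [-91.4 -80.4 -67.8] t [-3.8  0.4  5.4] z 62.3
top 60 68 27 s [38.6 48.7 93.2] t [-13.2   6.6  15. ] z 60.8
top 92 105 97 s [25.  41.3 58.4] t [-5.1  1.   7.5] z 97.2
scene 8 15 750 s [-125.2  -88.1  -21.2] t [-31.7 -18.3  33. ] z 11.0
scene 8 15 582 s [-18.7  34.6 116.5] t [-31.4 -21.3  33.3] z 11.0
scene 17 28 736 s [-119.1  -72.3  -21. ] t [-18.7  -2.7  20.5] z 22.6
scene 17 28 591 s [-19.2  20.6  94.8] t [-20.6  -2.3  17.7] z 22.0
scene 38 50 65 s [-95.4 -86.8 -71.7] t [-4.9 -3.   5.1] z 44.3
scene 38 50 108 s [ 22.4  71.3 104.5] t [-20.9 -15.4  16.5] z 46.1
scene 50 60 66 s [-95.2 -85.4 -70.3] t [-4.9 -3.1  5.8] z 55.9
scene 50 60 493 s [ 21.9  66.3 104.3] t [-20.7  -5.   19.8] z 54.8
scene 60 68 56 s [-95.7 -82.6 -70.5] t [-4.1  0.8  5.9] z 61.2
scene 60 68 27 s [32.  36.1 45. ] t [-5.3 -2.4  3.4] z 62.9
scene 68 92 135 s [21.2 33.8 53.7] t [-5.6 -3.2  9.1] z 82.6
scene 92 105 94 s [21.2 36.1 56.7] t [-5.  -0.2  8. ] z 95.8
```

View pics/crop.png

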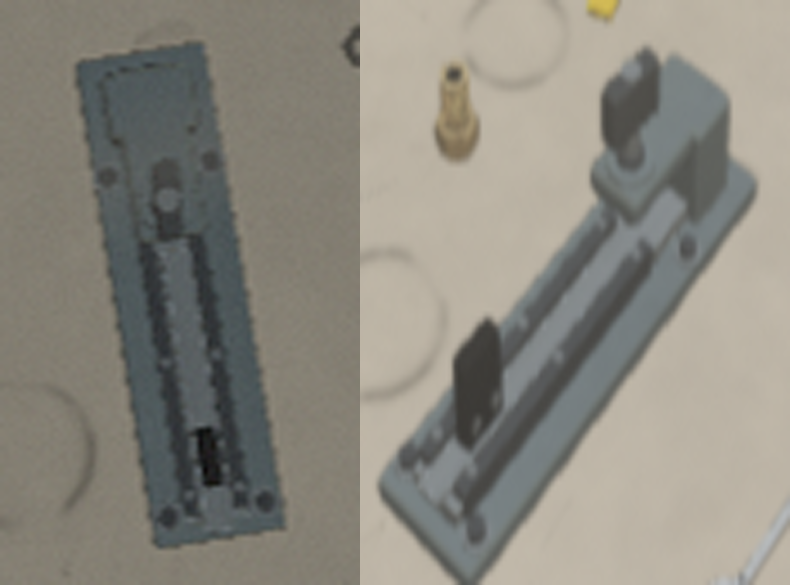

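The crop confirms it: the steel strip with the black grip lies in the stand's guide, and the winged screw is on the arm ahead of it. The yellow look-alike lies apart and stays alone. Measured heights (base 12, strips about 24, grip top 62, wing 97 mm) and base size (245 x 67 mm) agree with the description.

```bash
cat >> h.py <<'E'
from scipy.spatial.transform import Rotation as R
A=0.1557; e=np.array([np.cos(A),np.sin(A)]); f=np.array([-e[1],e[0]]); SC=np.array([540.35,17.6])+40*e+0.8*f
def st(x,y=0): return SC+x*e+y*f          # stand -> world mm
def rel(xy,z,yaw):                         # shift in tool axes (mm), turn about tool z
    o=ctrl.get_obs(); r=R.from_euler("xyz",o["eef_rot"]); 
    s=r.inv().apply(np.r_[xy,z]-o["ee_pos"]*1000); t=(r.inv()*R.from_euler("xyz",[np.pi,0,yaw])).as_rotvec()
    print("shift",s.round(1),"turn",t.round(3))
def where():
    o=ctrl.get_obs(); p=o["ee_pos"]*1000; dd=p[:2]-SC
    print("t",round(o["time_s"],2),"stand xyz",round(dd@e,2),round(dd@f,2),round(p[2],2),"yaw",o["eef_rot"].round(4),"F along/side/z",round(o["force"][:2]@e,2),round(o["force"][:2]@f,2),round(o["force"][2],2),"Mz",o["moment"][2].round(3),"w",round(o["grip_width"]*1e3,2),"q6",o["qpos"][5].round(3))
E
python3 - <<'E'
from h import *
z=np.load("top0.npz"); Q=cloud("top",z["d"])[z["d"]>0]*1000
for n in("top","scene"):
    z=np.load(n+"0.npz"); Q=cloud(n,z["d"])[z["d"]>0]*1000; w=(np.linalg.norm(Q[:,:2]-SC,axis=1)<30)&(Q[:,2]>93)
    r=cv2.minAreaRect(Q[w,:2].astype(np.float32)); print(n,r,"C in stand",(np.array(r[0])-SC)@e,(np.array(r[0])-SC)@f); v=np.linalg.svd(Q[w,:2]-Q[w,:2].mean(0))[2][0]; print("wing angle rel stand",(np.arctan2(v[1],v[0])-A+1.57)%np.pi-1.57)
print(SC,st(-121)); rel(st(-121),110,A+np.pi/2)
E
```

```text
top ((581.5514526367188, 24.95850944519043), (33.67790985107422, 11.642873764038086), 4.138217449188232) C in stand 1.8441441822792433 0.08031714930549988
wing angle rel stand -0.08779733041725057
scene ((578.822021484375, 24.503047943115234), (35.97257995605469, 12.382521629333496), 3.4352171421051025) C in stand -0.9228988246365598 0.053622709145140585
wing angle rel stand -0.08519054327953457
[579.74207157  24.59318936] [460.20578163   5.82951735]
shift [-437.9 -407.7   95.3] turn [-1.000e-03  0.000e+00  1.114e+00]
```

The manual's scale: shifts go in shares of 1 m and turns go in shares of pi rad. Converting my numbers, -438 mm / 1000 = -0.438, -408 mm / 1000 = -0.408, 1.114 rad / 3.1416 = 0.3546.

Request:
{"method": "arm_command", "body": {"plan": [[[-0.438,-0.408,0.06,0,0,0.3546,-0.1],[-0.438,-0.408,0.06,0,0,0.3546,-0.1],[-0.438,-0.408,0.06,0,0,0.3546,-0.1],[-0.438,-0.408,0.06,0,0,0.3546,-0.1],[-0.438,-0.408,0.06,0,0,0.3546,-0.1],[-0.438,-0.408,0.06,0,0,0.3546,-0.1],[-0.438,-0.408,0.06,0,0,0.3546,-0.1],[-0.438,-0.408,0.06,0,0,0.3546,-0.1],[-0.438,-0.408,0.06,0,0,0.3546,-0.1],[-0.438,-0.408,0.06,0,0,0.3546,-0.1],[-0.438,-0.408,0.06,0,0,0.3546,-0.1],[-0.438,-0.408,0.06,0,0,0.3546,-0.1]]], "squeeze": 5}}

```text
time_s: 1.3
ee_pos: [0.4601, 0.0051, 0.1454]
eef_rot: [-3.142, -0.0, 1.727]
force: [0.7, 1.9, -0.0]
grip_width: 0.052
grip_force: 0.0
```

```bash
python3 -c "
from h import *
where(); rel(st(-121),32,A+np.pi/2)"
```

```text
t 1.3 stand xyz -121.18 -0.71 145.36 yaw [-3.1416e+00 -1.0000e-04  1.7265e+00] F along/side/z 0.95 1.73 -0.02 Mz -0.039 w 52.04 q6 -0.224
shift [  0.7   0.2 113.4] turn [-0. -0.  0.]
```

Converted, 113 mm / 1000 = 0.113, 100 mm / 1000 = 0.1.

Request:
{"method": "arm_command", "body": {"plan": [[[0,0,0.04,0,0,0,-0.1],[0,0,0.075,0,0,0,-0.1],[0,0,0.1,0,0,0,-0.1],[0,0,0.113,0,0,0,-0.1],[0,0,0.113,0,0,0,-0.1]]]}}

```text
time_s: 1.8
ee_pos: [0.4584, 0.0072, 0.0309]
eef_rot: [-3.138, -0.001, 1.727]
force: [0.8, -1.1, 0.4]
grip_width: 0.0519
grip_force: 0.0
```

```bash
python3 - <<'E'
from h import *
where()
im,d=cams.camera("scene"); cv2.imwrite("pics/a.png",cv2.resize(im[150:330,120:330],None,fx=3,fy=3,interpolation=2))
E
```

```text
t 1.8 stand xyz -122.55 1.67 30.89 yaw [-3.1379e+00 -8.0000e-04  1.7267e+00] F along/side/z 0.61 -1.16 0.42 Mz -0.016 w 51.91 q6 -0.22
```

View pics/a.png

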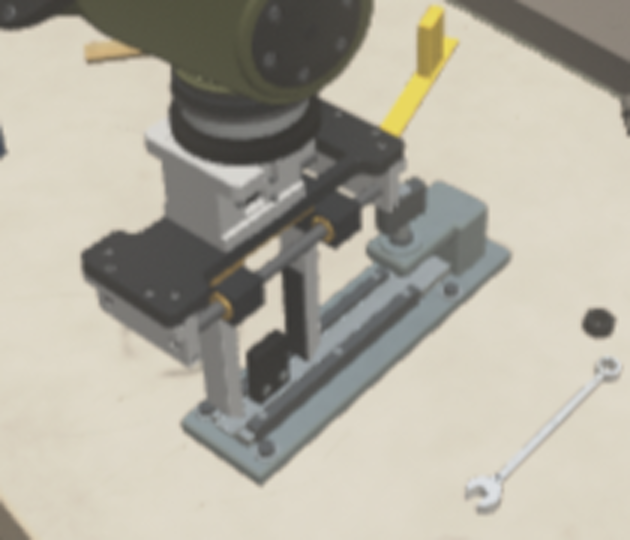

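Request:
{"method": "arm_command", "body": {"plan": [[[0,0,0,0,0,0,0.33],[0,0,0,0,0,0,0.33],[0,0,0,0,0,0,0.33],[0,0,0,0,0,0,0.33]]]}}

```text
time_s: 2.25
ee_pos: [0.4598, 0.0072, 0.033]
eef_rot: [3.141, 0.0, 1.727]
force: [-0.4, -0.3, -0.5]
grip_width: 0.0316
grip_force: 0.0
```

```bash
python3 -c "
from h import *
where()"
```

```text
t 2.25 stand xyz -121.16 1.44 33.05 yaw [3.1408e+00 2.0000e-04 1.7268e+00] F along/side/z -0.49 -0.25 -0.53 Mz -0.039 w 31.63 q6 -0.22
```

The scene crop shows the fingers before and behind the steel blade's grip (about (265,365)), clear of the strips and the wing. Next I slide the blade in.

Converted, 44 mm / 1000 = 0.044, 41 mm / 1000 = 0.041.

Request:
{"method": "arm_command", "body": {"plan": [[[0,0.002,0,0,0,0,0.33],[0,0.005,0,0,0,0,0.33],[0,0.009,0,0,0,0,0.33],[0,0.013,0,0,0,0,0.33],[-0.001,0.017,0,0,0,0,0.33],[-0.001,0.021,0,0,0,0,0.33],[-0.001,0.025,0,0,0,0,0.33],[-0.001,0.029,0,0,0,0,0.33],[-0.001,0.033,0,0,0,0,0.33],[-0.001,0.037,0,0,0,0,0.33],[-0.001,0.041,0,0,0,0,0.33],[-0.001,0.044,0,0,0,0,0.33]]]}}

```text
time_s: 3.45
ee_pos: [0.5036, 0.0131, 0.0326]
eef_rot: [3.142, 0.0, 1.727]
force: [-0.6, 0.9, 0.1]
grip_width: 0.0314
grip_force: 0.2
```

Converted, 2 mm / 1000 = 0.002, 1 mm / 1000 = 0.001.

Request:
{"method": "arm_command", "body": {"plan": [[[0,0.001,0,0,0,0,0.33],[0,0.002,0,0,0,0,0.33],[0,0.002,0,0,0,0,0.33],[0,0.002,0,0,0,0,0.33],[0,0.002,0,0,0,0,0.33]]]}}

```text
time_s: 3.95
ee_pos: [0.5052, 0.0134, 0.0326]
eef_rot: [3.142, 0.0, 1.727]
force: [-0.4, 0.8, 0.3]
grip_width: 0.0317
grip_force: 0.0
```

```bash
python3 - <<'E'
from h import *
where()
im,d=cams.camera("scene"); 
P=cloud("scene",d)*1000; s=(P[...,:2]-SC)@e; t=(P[...,:2]-SC)@f; dark=im.max(2)<60
m=dark&(abs(t)<9)&(s<-55)&(s>-105)&(P[...,2]>28)&(P[...,2]<64)
print(m.sum(),np.percentile(s[m],[2,50,98]) if m.any() else 0)
cv2.imwrite("pics/b.png",cv2.resize(im[150:330,120:330],None,fx=3,fy=3,interpolation=2))
for i in range(4): cams.camera("scene"); where()
E
```

```text
t 3.95 stand xyz -75.42 0.46 32.63 yaw [3.1416 0.     1.7268] F along/side/z -0.24 0.87 0.35 Mz 0.026 w 31.72 q6 -0.202
0 0
t 4.05 stand xyz -75.4 0.48 32.63 yaw [3.1416 0.     1.7268] F along/side/z -0.07 -0.52 -0.01 Mz -0.003 w 31.28 q6 -0.202
t 4.1 stand xyz -75.39 0.45 32.61 yaw [3.1416 0.     1.7268] F along/side/z -0.18 -0.11 -0.38 Mz -0.008 w 31.38 q6 -0.202
t 4.15 stand xyz -75.37 0.46 32.65 yaw [3.1415 0.     1.7268] F along/side/z -0.21 -0.06 -0.17 Mz -0.07 w 31.68 q6 -0.202
t 4.2 stand xyz -75.38 0.48 32.63 yaw [3.1415 0.     1.7268] F along/side/z 0.01 1.0 0.32 Mz 0.021 w 31.63 q6 -0.202
```

View pics/b.png

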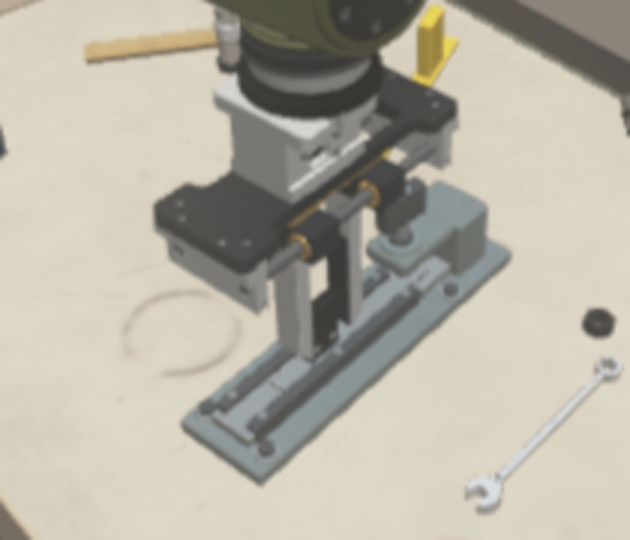

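The blade grip is between the fingers and the tip has slid under the arm. Force noise is about 0.5 N. Next I lift off and go to the wing.

Converted, -90 mm / 1000 = -0.09, 76 mm / 1000 = 0.076, -1.484 rad / 3.1416 = -0.4724.

Request:
{"method": "arm_command", "body": {"plan": [[[0,-0.0026,0,0,0,0,0.2],[0,-0.0026,-0.02,0,0,0,0.2],[0,-0.0026,-0.055,0,0,0,0.2],[0,-0.0026,-0.09,0,0,0,0.2],[0,0.03,-0.09,0,0,-0.0955,0.2],[0,0.076,-0.09,0,0,-0.191,0.2],[0,0.076,-0.09,0,0,-0.2865,0.2],[0,0.076,-0.09,0,0,-0.382,0.2],[0,0.076,-0.09,0,0,-0.4724,0.2],[0,0.076,-0.09,0,0,-0.4724,0.2],[0,0.076,-0.09,0,0,-0.4724,0.2],[0,0.076,-0.09,0,0,-0.4724,0.2]]]}}

```text
time_s: 5.4
ee_pos: [0.5801, 0.0252, 0.1225]
eef_rot: [-3.142, -0.0, 2.933]
force: [0.8, 0.3, -0.0]
grip_width: 0.0377
grip_force: 0.0
```

```bash
python3 -c "
from h import *
where(); rel(st(0.5),68,A-0.087+np.pi)"
```

```text
t 5.4 stand xyz 0.42 0.5 122.49 yaw [-3.1415e+00 -3.0000e-04  2.9330e+00] F along/side/z 0.89 0.19 -0.05 Mz -0.008 w 37.69 q6 -1.382
shift [-0.3 -0.4 54.5] turn [-0.    -0.    -0.277]
```

Converted, 54 mm / 1000 = 0.054, 42 mm / 1000 = 0.042, -0.277 rad / 3.1416 = -0.0882.

Request:
{"method": "arm_command", "body": {"plan": [[[0,0,0,0,0,-0.0477,0.2],[0,0,0,0,0,-0.0882,0.2],[0,0,0.02,0,0,-0.0882,0.2],[0,0,0.042,0,0,-0.0882,0.2],[0,0,0.054,0,0,-0.0882,0.2],[0,0,0.054,0,0,-0.0882,0.2],[0,0,0.054,0,0,-0.0882,0.9],[0,0,0.054,0,0,-0.0882,0.9],[0,0,0.054,0,0,-0.0882,0.9],[0,0,0.054,0,0,-0.0882,0.9],[0,0,0.054,0,0,-0.0882,0.9]]], "squeeze": 10}}

```text
time_s: 6.5
ee_pos: [0.5806, 0.0253, 0.0693]
eef_rot: [3.142, 0.001, -3.079]
force: [-0.8, 1.2, 4.9]
grip_width: 0.0119
grip_force: 10.0
```

```bash
python3 -c "
from h import *
where()"
```

```text
t 6.5 stand xyz 0.95 0.54 69.27 yaw [ 3.1415e+00  1.0000e-03 -3.0794e+00] F along/side/z -0.64 1.28 4.92 Mz 0.03 w 11.85 q6 -1.653
```

Converted, 0.86 rad / 3.1416 = 0.2737.

Request:
{"method": "arm_command", "body": {"plan": [[[0,0,0,0,0,0.0255,0.9],[0,0,0,0,0,0.0573,0.9],[0,0,0,0,0,0.0955,0.9],[0,0,0,0,0,0.1337,0.9],[0,0,0,0,0,0.1719,0.9],[0,0,0,0,0,0.2101,0.9],[0,0,0,0,0,0.2483,0.9],[0,0,0,0,0,0.2737,0.9],[0,0,0,0,0,0.2737,0.9],[0,0,0,0,0,0.2737,0.9]]]}}

```text
time_s: 7.5
ee_pos: [0.5806, 0.0251, 0.0693]
eef_rot: [3.141, 0.001, 2.344]
force: [-1.1, 0.5, 5.3]
grip_width: 0.012
grip_force: 10.0
```

```bash
python3 -c "
from h import *
where()"
```

```text
t 7.5 stand xyz 0.88 0.36 69.26 yaw [3.1411e+00 7.0000e-04 2.3436e+00] F along/side/z -1.0 0.64 5.27 Mz -0.051 w 12.05 q6 -0.793
```

Converted, -50 mm / 1000 = -0.05, -30 mm / 1000 = -0.03.

Request:
{"method": "arm_command", "body": {"plan": [[[0,0,0,0,0,0,0.2],[0,0,0,0,0,0,0.2],[0,0,-0.01,0,0,0,0.2],[0,0,-0.03,0,0,0,0.2],[0,0,-0.05,0,0,0,0.2],[0,0,-0.05,0,0,0,0.2]]]}}

```text
time_s: 8.1
ee_pos: [0.5816, 0.0252, 0.1217]
eef_rot: [3.138, 0.003, 2.344]
force: [0.1, 0.6, 0.0]
grip_width: 0.0374
grip_force: 0.0
```

```bash
python3 -c "
from h import *
where(); rel(st(-78.2),33,A+np.pi/2)"
```

```text
t 8.1 stand xyz 1.9 0.31 121.73 yaw [3.1383 0.0033 2.3439] F along/side/z 0.22 0.58 0.02 Mz 0.008 w 37.43 q6 -0.793
shift [ 46.4 -65.8  88.4] turn [0.004 0.002 0.617]
```

Converted, 86 mm / 1000 = 0.086, 75 mm / 1000 = 0.075, 0.617 rad / 3.1416 = 0.1964.

Request:
{"method": "arm_command", "body": {"plan": [[[0.02,-0.03,0,0,0,0.0477,0.2],[0.046,-0.065,0,0,0,0.0955,0.2],[0.046,-0.065,0,0,0,0.1432,0.2],[0.046,-0.065,0,0,0,0.1964,0.2],[0.046,-0.065,0.02,0,0,0.1964,0.2],[0.046,-0.065,0.05,0,0,0.1964,0.2],[0.046,-0.065,0.075,0,0,0.1964,0.2],[0.046,-0.065,0.086,0,0,0.1964,0.2],[0.046,-0.065,0.086,0,0,0.1964,0.37],[0.046,-0.065,0.086,0,0,0.1964,0.37],[0.046,-0.065,0.086,0,0,0.1964,0.37]]]}}

```text
time_s: 9.2
ee_pos: [0.5023, 0.0127, 0.0337]
eef_rot: [3.14, 0.0, 1.727]
force: [-0.2, -0.3, -0.2]
grip_width: 0.0297
grip_force: 0.0
```

```bash
python3 -c "
from h import *
where()
a=[]
for i in range(10): cams.camera('top'); o=ctrl.get_obs(); a.append([o['force'][:2]@e,o['force'][:2]@f])
print(np.mean(a,0),np.std(a,0)); where()"
```

```text
t 9.2 stand xyz -78.33 0.25 33.74 yaw [3.1398e+00 4.0000e-04 1.7268e+00] F along/side/z -0.24 -0.23 -0.22 Mz 0.03 w 29.68 q6 -0.204
[ 0.01229633 -0.13524929] [0.44506392 0.50673326]
t 9.7 stand xyz -78.99 0.39 32.65 yaw [3.1415 0.     1.7268] F along/side/z 0.58 -0.11 -0.75 Mz -0.027 w 29.62 q6 -0.204
```

Converted, -1.7 mm / 1000 = -0.0017, -1.2 mm / 1000 = -0.0012.

Request:
{"method": "arm_command", "body": {"plan": [[[0,-0.0006,0,0,0,0,0.37],[0,-0.0012,0,0,0,0,0.37],[0,-0.0017,0,0,0,0,0.37]]]}}

```text
time_s: 10.0
ee_pos: [0.4999, 0.0124, 0.0326]
eef_rot: [3.142, 0.0, 1.727]
force: [-0.3, -0.5, -0.6]
grip_width: 0.0295
grip_force: 0.1
```

Converted, -0.5 mm / 1000 = -0.0005.

Request:
{"method": "arm_command", "body": {"plan": [[[0,-0.0005,0,0,0,0,0.37]]]}}

```text
time_s: 10.1
ee_pos: [0.4994, 0.0124, 0.0326]
eef_rot: [-3.142, 0.0, 1.727]
force: [-0.0, 0.2, -0.2]
grip_width: 0.0299
grip_force: 0.1
```

Converted, -0.5 mm / 1000 = -0.0005.

Request:
{"method": "arm_command", "body": {"plan": [[[0,-0.0005,0,0,0,0,0.37]]]}}

```text
time_s: 10.2
ee_pos: [0.4989, 0.0123, 0.0326]
eef_rot: [3.142, -0.0, 1.727]
force: [0.7, -0.4, 0.7]
grip_width: 0.0294
grip_force: 0.1
```

Converted, -0.5 mm / 1000 = -0.0005.

Request:
{"method": "arm_command", "body": {"plan": [[[0,-0.0005,0,0,0,0,0.37]]]}}

```text
time_s: 10.3
ee_pos: [0.4984, 0.0122, 0.0326]
eef_rot: [-3.142, 0.0, 1.727]
force: [-0.5, -0.1, -0.3]
grip_width: 0.0296
grip_force: 0.1
```

Converted, -0.5 mm / 1000 = -0.0005.

Request:
{"method": "arm_command", "body": {"plan": [[[0,-0.0005,0,0,0,0,0.37]]]}}

```text
time_s: 10.4
ee_pos: [0.4979, 0.0121, 0.0326]
eef_rot: [-3.142, -0.0, 1.727]
force: [0.2, -0.1, 0.2]
grip_width: 0.0296
grip_force: 0.1
```

Converted, -0.5 mm / 1000 = -0.0005.

Request:
{"method": "arm_command", "body": {"plan": [[[0,-0.0005,0,0,0,0,0.37]]]}}

```text
time_s: 10.5
ee_pos: [0.4975, 0.0121, 0.0326]
eef_rot: [3.142, 0.0, 1.727]
force: [0.4, 0.7, -0.2]
grip_width: 0.0295
grip_force: 0.1
```

```bash
python3 -c "
from h import *
where()
a=[]
for i in range(6): cams.camera('top'); o=ctrl.get_obs(); a.append([o['force'][:2]@e,o['force'][:2]@f])
print(np.mean(a,0),np.std(a,0)); where()"
```

```text
t 10.5 stand xyz -83.22 0.4 32.62 yaw [3.1415 0.     1.7268] F along/side/z 0.53 0.59 -0.21 Mz 0.031 w 29.48 q6 -0.205
[0.21940455 0.1490564 ] [0.38469262 0.20627478]
t 10.8 stand xyz -83.19 0.38 32.61 yaw [-3.1416 -0.      1.7268] F along/side/z -0.21 -0.24 0.66 Mz -0.041 w 29.37 q6 -0.205
```

No drag yet (0.1 to 0.2 N), so the nose is not touching at 0.95 rad. I go on by 0.55 rad.

Converted, -88 mm / 1000 = -0.088, 1.8 mm / 1000 = 0.0018, -0.617 rad / 3.1416 = -0.1964.

Request:
{"method": "arm_command", "body": {"plan": [[[0,0.0018,0,0,0,0,0.2],[0,0.0018,-0.02,0,0,0,0.2],[0,0.0018,-0.055,0,0,0,0.2],[0,0.0018,-0.088,0,0,0,0.2],[0,0.04,-0.088,0,0,-0.0477,0.2],[0,0.084,-0.088,0,0,-0.0955,0.2],[0,0.084,-0.088,0,0,-0.1432,0.2],[0,0.084,-0.088,0,0,-0.191,0.2],[0,0.084,-0.07,0,0,-0.1964,0.2],[0,0.084,-0.048,0,0,-0.1964,0.2],[0,0.084,-0.036,0,0,-0.1964,0.2],[0,0.084,-0.036,0,0,-0.1964,0.2]]]}}

```text
time_s: 12.0
ee_pos: [0.5797, 0.0251, 0.0671]
eef_rot: [-3.14, -0.002, 2.344]
force: [0.4, -0.2, 0.8]
grip_width: 0.0376
grip_force: 0.0
```

```bash
python3 -c "
from h import *
where()"
```

```text
t 12.0 stand xyz 0.06 0.53 67.09 yaw [-3.1396e+00 -2.0000e-03  2.3437e+00] F along/side/z 0.4 -0.29 0.82 Mz -0.005 w 37.63 q6 -0.793
```

Converted, 0.55 rad / 3.1416 = 0.1751.

Request:
{"method": "arm_command", "body": {"plan": [[[0,0,0,0,0,0,0.9],[0,0,0,0,0,0,0.9],[0,0,0,0,0,0,0.9],[0,0,0,0,0,0,0.9],[0,0,0,0,0,0.0255,0.9],[0,0,0,0,0,0.0573,0.9],[0,0,0,0,0,0.0955,0.9],[0,0,0,0,0,0.1337,0.9],[0,0,0,0,0,0.1623,0.9],[0,0,0,0,0,0.1751,0.9],[0,0,0,0,0,0.1751,0.9],[0,0,0,0,0,0.1751,0.9]]]}}

```text
time_s: 13.2
ee_pos: [0.5805, 0.0249, 0.0693]
eef_rot: [3.141, 0.0, 1.794]
force: [-4.2, -2.3, 6.2]
grip_width: 0.012
grip_force: 10.0
```

```bash
python3 -c "
from h import *
where()"
```

```text
t 13.2 stand xyz 0.79 0.16 69.29 yaw [3.1414e+00 4.0000e-04 1.7941e+00] F along/side/z -4.55 -1.65 6.17 Mz -0.041 w 12.01 q6 -0.243
```

Converted, -50 mm / 1000 = -0.05, -30 mm / 1000 = -0.03.

Request:
{"method": "arm_command", "body": {"plan": [[[0,0,0,0,0,0,0.2],[0,0,0,0,0,0,0.2],[0,0,-0.01,0,0,0,0.2],[0,0,-0.03,0,0,0,0.2],[0,0,-0.05,0,0,0,0.2],[0,0,-0.05,0,0,0,0.2]]]}}

```text
time_s: 13.8
ee_pos: [0.5818, 0.0252, 0.1218]
eef_rot: [3.137, 0.001, 1.794]
force: [0.4, -0.6, -0.3]
grip_width: 0.0377
grip_force: 0.0
```

```bash
python3 -c "
from h import *
where(); rel(st(-81.4),33,A+np.pi/2)"
```

```text
t 13.8 stand xyz 2.14 0.24 121.8 yaw [3.1368e+00 1.1000e-03 1.7940e+00] F along/side/z 0.28 -0.62 -0.28 Mz 0.017 w 37.74 q6 -0.243
shift [  5.5 -83.8  88.4] turn [0.005 0.001 0.067]
```

Converted, 86 mm / 1000 = 0.086, 5.5 mm / 1000 = 0.0055, 0.067 rad / 3.1416 = 0.0213.

Request:
{"method": "arm_command", "body": {"plan": [[[0.003,-0.04,0,0,0,0.0213,0.2],[0.0055,-0.082,0,0,0,0.0213,0.2],[0.0055,-0.082,0.01,0,0,0.0213,0.2],[0.0055,-0.082,0.04,0,0,0.0213,0.2],[0.0055,-0.082,0.07,0,0,0.0213,0.2],[0.0055,-0.082,0.086,0,0,0.0213,0.2],[0.0055,-0.082,0.086,0,0,0.0213,0.37],[0.0055,-0.082,0.086,0,0,0.0213,0.37],[0.0055,-0.082,0.086,0,0,0.0213,0.37]]]}}

```text
time_s: 14.7
ee_pos: [0.5, 0.0124, 0.0335]
eef_rot: [3.14, 0.0, 1.727]
force: [-0.1, -0.0, 0.6]
grip_width: 0.0297
grip_force: 0.0
```

```bash
python3 -c "
from h import *
where()"
```

```text
t 14.7 stand xyz -80.68 0.28 33.53 yaw [3.1400e+00 3.0000e-04 1.7269e+00] F along/side/z -0.11 -0.02 0.59 Mz 0.018 w 29.73 q6 -0.205
```

Converted, 2.2 mm / 1000 = 0.0022, 1.7 mm / 1000 = 0.0017.

Request:
{"method": "arm_command", "body": {"plan": [[[0,0.0006,0,0,0,0,0.37],[0,0.0012,0,0,0,0,0.37],[0,0.0017,0,0,0,0,0.37],[0,0.0022,0,0,0,0,0.37]]]}}

```text
time_s: 15.1
ee_pos: [0.5016, 0.0127, 0.0328]
eef_rot: [3.141, 0.0, 1.727]
force: [-0.2, 0.2, 0.3]
grip_width: 0.0296
grip_force: 0.1
```

Converted, 0.5 mm / 1000 = 0.0005.

Request:
{"method": "arm_command", "body": {"plan": [[[0,0.0005,0,0,0,0,0.37]]]}}

```text
time_s: 15.2
ee_pos: [0.502, 0.0128, 0.0327]
eef_rot: [3.142, 0.0, 1.727]
force: [-0.6, -0.3, -0.1]
grip_width: 0.0294
grip_force: 0.1
```

Converted, 0.5 mm / 1000 = 0.0005.

Request:
{"method": "arm_command", "body": {"plan": [[[0,0.0005,0,0,0,0,0.37]]]}}

```text
time_s: 15.3
ee_pos: [0.5025, 0.0129, 0.0326]
eef_rot: [3.142, -0.0, 1.727]
force: [0.5, -0.0, -0.2]
grip_width: 0.0297
grip_force: 0.1
```

Converted, 0.5 mm / 1000 = 0.0005.

Request:
{"method": "arm_command", "body": {"plan": [[[0,0.0005,0,0,0,0,0.37]]]}}

```text
time_s: 15.4
ee_pos: [0.503, 0.0129, 0.0326]
eef_rot: [-3.142, -0.0, 1.727]
force: [0.5, -1.0, -0.5]
grip_width: 0.0296
grip_force: 0.1
```

Request:
{"method": "arm_command", "body": {"plan": [[[0,0.0005,0,0,0,0,0.37]]]}}

```text
time_s: 15.5
ee_pos: [0.5035, 0.013, 0.0326]
eef_rot: [-3.142, 0.0, 1.727]
force: [-0.7, 0.2, -0.6]
grip_width: 0.0296
grip_force: 0.2
```

```bash
python3 -c "
from h import *
where(); print(ctrl.get_obs()['grip_force'])"
```

```text
t 15.5 stand xyz -77.15 0.37 32.58 yaw [-3.1415  0.      1.7268] F along/side/z -0.64 0.32 -0.56 Mz 0.002 w 29.62 q6 -0.203
0.15287336893379688
```

Still no drag. I turn another 0.55 rad.

Converted, -88 mm / 1000 = -0.088, 77.5 mm / 1000 = 0.0775, -0.067 rad / 3.1416 = -0.0213.

Request:
{"method": "arm_command", "body": {"plan": [[[0,-0.0018,0,0,0,0,0.2],[0,-0.0018,-0.02,0,0,0,0.2],[0,-0.0018,-0.055,0,0,0,0.2],[0,-0.0018,-0.088,0,0,0,0.2],[0,0.038,-0.088,0,0,-0.0213,0.2],[0,0.0775,-0.088,0,0,-0.0213,0.2],[0,0.0775,-0.08,0,0,-0.0213,0.2],[0,0.0775,-0.055,0,0,-0.0213,0.2],[0,0.0775,-0.036,0,0,-0.0213,0.2],[0,0.0775,-0.036,0,0,-0.0213,0.2]]]}}

```text
time_s: 16.5
ee_pos: [0.578, 0.025, 0.0659]
eef_rot: [-3.137, -0.001, 1.794]
force: [0.2, 0.2, 1.2]
grip_width: 0.0377
grip_force: 0.0
```

Converted, 0.55 rad / 3.1416 = 0.1751.

Request:
{"method": "arm_command", "body": {"plan": [[[0,0,0,0,0,0,0.9],[0,0,0,0,0,0,0.9],[0,0,0,0,0,0,0.9],[0,0,0,0,0,0,0.9],[0,0,0,0,0,0.0255,0.9],[0,0,0,0,0,0.0573,0.9],[0,0,0,0,0,0.0955,0.9],[0,0,0,0,0,0.1337,0.9],[0,0,0,0,0,0.1623,0.9],[0,0,0,0,0,0.1751,0.9],[0,0,0,0,0,0.1751,0.9],[0,0,0,0,0,0.1751,0.9]]]}}

```text
time_s: 17.7
ee_pos: [0.5803, 0.025, 0.0694]
eef_rot: [3.141, -0.0, 1.245]
force: [-2.2, -0.5, 5.7]
grip_width: 0.0122
grip_force: 10.0
```

```bash
python3 -c "
from h import *
where()"
```

```text
t 17.7 stand xyz 0.59 0.37 69.44 yaw [ 3.1406e+00 -3.0000e-04  1.2449e+00] F along/side/z -2.3 -0.17 5.73 Mz -0.017 w 12.24 q6 0.306
```

Converted, -50 mm / 1000 = -0.05, -30 mm / 1000 = -0.03.

Request:
{"method": "arm_command", "body": {"plan": [[[0,0,0,0,0,0,0.2],[0,0,0,0,0,0,0.2],[0,0,-0.01,0,0,0,0.2],[0,0,-0.03,0,0,0,0.2],[0,0,-0.05,0,0,0,0.2],[0,0,-0.05,0,0,0,0.2]]]}}

```text
time_s: 18.3
ee_pos: [0.5813, 0.025, 0.1218]
eef_rot: [3.137, -0.001, 1.244]
force: [0.3, 0.2, 0.1]
grip_width: 0.0377
grip_force: 0.0
```

```bash
python3 -c "
from h import *
where(); rel(st(-79),33,A+np.pi/2)"
```

```text
t 18.3 stand xyz 1.61 0.21 121.76 yaw [ 3.1370e+00 -1.5000e-03  1.2441e+00] F along/side/z 0.29 0.17 0.15 Mz -0.007 w 37.7 q6 0.307
shift [-37.7 -71.7  88.4] turn [ 0.005 -0.    -0.482]
```

Converted, 86 mm / 1000 = 0.086, -70.5 mm / 1000 = -0.0705, -0.482 rad / 3.1416 = -0.1534.

Request:
{"method": "arm_command", "body": {"plan": [[[-0.018,-0.035,0,0,0,-0.0477,0.2],[-0.037,-0.0705,0,0,0,-0.0955,0.2],[-0.037,-0.0705,0,0,0,-0.1432,0.2],[-0.037,-0.0705,0.015,0,0,-0.1534,0.2],[-0.037,-0.0705,0.045,0,0,-0.1534,0.2],[-0.037,-0.0705,0.072,0,0,-0.1534,0.2],[-0.037,-0.0705,0.086,0,0,-0.1534,0.2],[-0.037,-0.0705,0.086,0,0,-0.1534,0.37],[-0.037,-0.0705,0.086,0,0,-0.1534,0.37],[-0.037,-0.0705,0.086,0,0,-0.1534,0.37]]]}}

```text
time_s: 19.3
ee_pos: [0.5018, 0.0126, 0.0335]
eef_rot: [3.14, 0.0, 1.726]
force: [-0.6, -0.4, 0.5]
grip_width: 0.0293
grip_force: 0.0
```

Converted, -2 mm / 1000 = -0.002, -1.5 mm / 1000 = -0.0015.

Request:
{"method": "arm_command", "body": {"plan": [[[0,-0.0005,0,0,0,0,0.37],[0,-0.001,0,0,0,0,0.37],[0,-0.0015,0,0,0,0,0.37],[0,-0.002,0,0,0,0,0.37]]]}}

```text
time_s: 19.7
ee_pos: [0.4997, 0.0123, 0.0329]
eef_rot: [3.14, 0.0, 1.726]
force: [2.3, 0.3, 0.5]
grip_width: 0.03
grip_force: 1.2
```

Converted, -0.5 mm / 1000 = -0.0005.

Request:
{"method": "arm_command", "body": {"plan": [[[0,-0.0005,0,0,0,0,0.37]]]}}

```text
time_s: 19.8
ee_pos: [0.4993, 0.0123, 0.0329]
eef_rot: [3.14, 0.0, 1.726]
force: [2.1, 1.0, 1.2]
grip_width: 0.0299
grip_force: 1.3
```

Converted, -0.5 mm / 1000 = -0.0005.

Request:
{"method": "arm_command", "body": {"plan": [[[0,-0.0005,0,0,0,0,0.37]]]}}

```text
time_s: 19.9
ee_pos: [0.4988, 0.0122, 0.0329]
eef_rot: [3.14, 0.0, 1.726]
force: [3.0, 0.3, 2.8]
grip_width: 0.0297
grip_force: 1.4
```

Converted, -0.5 mm / 1000 = -0.0005.

Request:
{"method": "arm_command", "body": {"plan": [[[0,-0.0005,0,0,0,0,0.37]]]}}

```text
time_s: 20.0
ee_pos: [0.4982, 0.0121, 0.0329]
eef_rot: [3.141, 0.0, 1.726]
force: [2.4, 0.6, 1.8]
grip_width: 0.0297
grip_force: 1.4
```

Converted, -0.5 mm / 1000 = -0.0005.

Request:
{"method": "arm_command", "body": {"plan": [[[0,-0.0005,0,0,0,0,0.37]]]}}

```text
time_s: 20.1
ee_pos: [0.4976, 0.012, 0.0328]
eef_rot: [3.141, 0.0, 1.726]
force: [3.3, 0.8, 2.0]
grip_width: 0.0299
grip_force: 1.4
```

```bash
python3 -c "
from h import *
where(); print(ctrl.get_obs()['grip_force'])"
```

```text
t 20.1 stand xyz -83.11 0.28 32.76 yaw [3.1410e+00 1.0000e-04 1.7257e+00] F along/side/z 3.35 0.33 2.01 Mz -0.037 w 29.86 q6 -0.204
1.410142108798027
```

Drag is felt now, about 2.7 N. But the vertical force (+2 N) shows the fingers were still settling and pressing the blade down. I let go, settle in mid-gap and measure again.

Converted, 1.8 mm / 1000 = 0.0018, 1 mm / 1000 = 0.001.

Request:
{"method": "arm_command", "body": {"plan": [[[0,0.001,0,0,0,0,0.37],[0,0.0018,0,0,0,0,0.37],[0,0.0018,0,0,0,0,0.37],[0,0.0018,0,0,0,0,0.37],[0,0.0018,0,0,0,0,0.37],[0,0.0018,0,0,0,0,0.37]]]}}

```text
time_s: 20.7
ee_pos: [0.4991, 0.0123, 0.0326]
eef_rot: [-3.141, 0.0, 1.726]
force: [-0.3, -0.2, 0.0]
grip_width: 0.0293
grip_force: 0.0
```

```bash
python3 -c "
from h import *
where()"
```

```text
t 20.7 stand xyz -81.55 0.36 32.58 yaw [-3.1415  0.      1.7258] F along/side/z -0.33 -0.17 0.05 Mz -0.015 w 29.33 q6 -0.204
```

Converted, 2.8 mm / 1000 = 0.0028, 2.3 mm / 1000 = 0.0023.

Request:
{"method": "arm_command", "body": {"plan": [[[0,0.0006,0,0,0,0,0.37],[0,0.0012,0,0,0,0,0.37],[0,0.0018,0,0,0,0,0.37],[0,0.0023,0,0,0,0,0.37],[0,0.0028,0,0,0,0,0.37]]]}}

```text
time_s: 21.2
ee_pos: [0.5017, 0.0127, 0.0326]
eef_rot: [-3.141, -0.0, 1.726]
force: [-2.7, -0.3, 2.0]
grip_width: 0.0298
grip_force: 1.4
```

Converted, 0.5 mm / 1000 = 0.0005.

Request:
{"method": "arm_command", "body": {"plan": [[[0,0.0005,0,0,0,0,0.37]]]}}

```text
time_s: 21.3
ee_pos: [0.5023, 0.0128, 0.0326]
eef_rot: [-3.141, -0.0, 1.726]
force: [-2.5, 0.1, 2.0]
grip_width: 0.0298
grip_force: 1.4
```

Converted, 0.5 mm / 1000 = 0.0005.

Request:
{"method": "arm_command", "body": {"plan": [[[0,0.0005,0,0,0,0,0.37]]]}}

```text
time_s: 21.4
ee_pos: [0.5029, 0.0129, 0.0326]
eef_rot: [-3.141, -0.0, 1.726]
force: [-2.9, -1.2, 2.0]
grip_width: 0.0297
grip_force: 1.4
```

Converted, 0.5 mm / 1000 = 0.0005.

Request:
{"method": "arm_command", "body": {"plan": [[[0,0.0005,0,0,0,0,0.37]]]}}

```text
time_s: 21.5
ee_pos: [0.5034, 0.013, 0.0326]
eef_rot: [-3.141, -0.0, 1.726]
force: [-2.5, 0.7, 2.1]
grip_width: 0.0297
grip_force: 1.4
```

Converted, 0.5 mm / 1000 = 0.0005.

Request:
{"method": "arm_command", "body": {"plan": [[[0,0.0005,0,0,0,0,0.37]]]}}

```text
time_s: 21.6
ee_pos: [0.5039, 0.0131, 0.0326]
eef_rot: [-3.141, -0.0, 1.726]
force: [-2.8, -0.2, 2.0]
grip_width: 0.0297
grip_force: 1.4
```

```bash
python3 -c "
from h import *
where(); print(ctrl.get_obs()['grip_force'])"
```

```text
t 21.6 stand xyz -76.68 0.35 32.59 yaw [-3.1415 -0.      1.7258] F along/side/z -2.77 0.26 1.98 Mz -0.035 w 29.71 q6 -0.202
1.3577957823872566
```

Both directions read about 2.7 N, but with 2 N vertical load on the blade from the fingers. I draw back while raising the tool slightly, to see the pull at zero vertical load.

Converted, -4.2 mm / 1000 = -0.0042, -3.7 mm / 1000 = -0.0037.

Request:
{"method": "arm_command", "body": {"plan": [[[0,-0.001,0,0,0,0,0.37],[0,-0.0018,0,0,0,0,0.37],[0,-0.0026,0,0,0,0,0.37],[0,-0.0032,0,0,0,0,0.37],[0,-0.0037,0,0,0,0,0.37],[0,-0.0042,0,0,0,0,0.37]]]}}

```text
time_s: 22.2
ee_pos: [0.5, 0.0124, 0.0327]
eef_rot: [3.141, 0.0, 1.726]
force: [1.8, 0.1, -1.5]
grip_width: 0.0296
grip_force: 0.9
```

Request:
{"method": "arm_command", "body": {"plan": [[[0,-0.0004,-0.0001,0,0,0,0.37]]]}}

```text
time_s: 22.3
ee_pos: [0.4995, 0.0124, 0.0327]
eef_rot: [3.141, 0.0, 1.726]
force: [1.1, 0.1, -1.7]
grip_width: 0.0299
grip_force: 0.8
```

Converted, -0.4 mm / 1000 = -0.0004, -0.1 mm / 1000 = -0.0001.

Request:
{"method": "arm_command", "body": {"plan": [[[0,-0.0004,-0.0001,0,0,0,0.37]]]}}

```text
time_s: 22.4
ee_pos: [0.499, 0.0123, 0.0328]
eef_rot: [3.141, 0.0, 1.726]
force: [2.1, 0.2, -0.7]
grip_width: 0.0299
grip_force: 0.9
```

Converted, -0.4 mm / 1000 = -0.0004, -0.1 mm / 1000 = -0.0001.

Request:
{"method": "arm_command", "body": {"plan": [[[0,-0.0004,-0.0001,0,0,0,0.37]]]}}

```text
time_s: 22.5
ee_pos: [0.4986, 0.0122, 0.0329]
eef_rot: [3.141, 0.0, 1.726]
force: [1.9, 1.2, -0.5]
grip_width: 0.0298
grip_force: 0.8
```

Converted, -0.4 mm / 1000 = -0.0004, -0.1 mm / 1000 = -0.0001.

Request:
{"method": "arm_command", "body": {"plan": [[[0,-0.0004,-0.0001,0,0,0,0.37]]]}}

```text
time_s: 22.6
ee_pos: [0.4982, 0.0121, 0.033]
eef_rot: [3.142, 0.0, 1.726]
force: [1.4, -0.2, -1.0]
grip_width: 0.0294
grip_force: 0.9
```

Converted, -0.4 mm / 1000 = -0.0004, -0.1 mm / 1000 = -0.0001.

Request:
{"method": "arm_command", "body": {"plan": [[[0,-0.0004,-0.0001,0,0,0,0.37]]]}}

```text
time_s: 22.7
ee_pos: [0.4978, 0.0121, 0.0331]
eef_rot: [3.142, 0.0, 1.726]
force: [1.2, 0.7, -1.2]
grip_width: 0.0298
grip_force: 0.9
```

Converted, -0.4 mm / 1000 = -0.0004, -0.1 mm / 1000 = -0.0001.

Request:
{"method": "arm_command", "body": {"plan": [[[0,-0.0004,-0.0001,0,0,0,0.37]]]}}

```text
time_s: 22.8
ee_pos: [0.4974, 0.012, 0.0332]
eef_rot: [3.142, 0.0, 1.726]
force: [1.5, 0.1, -1.2]
grip_width: 0.0293
grip_force: 0.9
```

Converted, -0.4 mm / 1000 = -0.0004, -0.1 mm / 1000 = -0.0001.

Request:
{"method": "arm_command", "body": {"plan": [[[0,-0.0004,-0.0001,0,0,0,0.37]]]}}

```text
time_s: 22.9
ee_pos: [0.497, 0.012, 0.0333]
eef_rot: [-3.142, 0.0, 1.726]
force: [1.5, 0.6, -0.9]
grip_width: 0.0297
grip_force: 0.9
```

```bash
python3 -c "
from h import *
where(); print(ctrl.get_obs()['grip_force'])"
```

```text
t 22.9 stand xyz -83.73 0.35 33.32 yaw [-3.1416  0.      1.7258] F along/side/z 1.6 0.38 -0.92 Mz 0.002 w 29.66 q6 -0.205
0.8905406109988689
```

Regression: pull ≈ 2.1 N at zero vertical load (bed friction ≈ 0.34, weight share ≈ 0.25 N). About 5.6 N/rad means roughly +0.16 rad more.

Converted, -87 mm / 1000 = -0.087, 1.8 mm / 1000 = 0.0018, 0.481 rad / 3.1416 = 0.1531.

Request:
{"method": "arm_command", "body": {"plan": [[[0,0.0018,0,0,0,0,0.2],[0,0.0018,-0.02,0,0,0,0.2],[0,0.0018,-0.055,0,0,0,0.2],[0,0.0018,-0.087,0,0,0,0.2],[0,0.042,-0.087,0,0,0.0477,0.2],[0,0.084,-0.087,0,0,0.0955,0.2],[0,0.084,-0.087,0,0,0.1432,0.2],[0,0.084,-0.08,0,0,0.1531,0.2],[0,0.084,-0.055,0,0,0.1531,0.2],[0,0.084,-0.036,0,0,0.1531,0.2],[0,0.084,-0.036,0,0,0.1531,0.2],[0,0.084,-0.036,0,0,0.1531,0.2]]]}}

```text
time_s: 24.1
ee_pos: [0.5801, 0.0249, 0.0698]
eef_rot: [-3.141, 0.0, 1.245]
force: [-1.0, 0.3, 1.5]
grip_width: 0.0375
grip_force: 0.0
```

```bash
python3 -c "
from h import *
where()"
```

```text
t 24.1 stand xyz 0.42 0.24 69.77 yaw [-3.1414e+00  1.0000e-04  1.2448e+00] F along/side/z -0.93 0.41 1.47 Mz 0.037 w 37.47 q6 0.306
```

Request:
{"method": "arm_command", "body": {"plan": [[[0,0,0,0,0,0,0.9],[0,0,0,0,0,0,0.9],[0,0,0,0,0,0,0.9],[0,0,0,0,0,0,0.9],[0,0,0,0,0,0,0.9]]]}}

```text
time_s: 24.6
ee_pos: [0.5802, 0.0249, 0.0698]
eef_rot: [3.141, -0.0, 1.245]
force: [-0.8, -0.7, 4.5]
grip_width: 0.0121
grip_force: 10.0
```

```bash
python3 -c "
from h import *
where()"
```

```text
t 24.6 stand xyz 0.53 0.26 69.8 yaw [ 3.1409e+00 -2.0000e-04  1.2448e+00] F along/side/z -0.89 -0.54 4.49 Mz -0.032 w 12.09 q6 0.306
```

Converted, 0.16 rad / 3.1416 = 0.0509.

Request:
{"method": "arm_command", "body": {"plan": [[[0,0,0,0,0,0.0159,0.9],[0,0,0,0,0,0.035,0.9],[0,0,0,0,0,0.0509,0.9],[0,0,0,0,0,0.0509,0.9],[0,0,0,0,0,0.0509,0.9]]]}}

```text
time_s: 25.1
ee_pos: [0.5802, 0.025, 0.0698]
eef_rot: [3.141, -0.0, 1.086]
force: [-0.9, -1.3, 5.6]
grip_width: 0.0117
grip_force: 10.0
```

```bash
python3 -c "
from h import *
where()"
```

```text
t 25.1 stand xyz 0.5 0.3 69.78 yaw [ 3.1411e+00 -3.0000e-04  1.0861e+00] F along/side/z -1.12 -1.14 5.6 Mz -0.055 w 11.67 q6 0.465
```

Converted, -50 mm / 1000 = -0.05, -30 mm / 1000 = -0.03.

Request:
{"method": "arm_command", "body": {"plan": [[[0,0,0,0,0,0,0.2],[0,0,0,0,0,0,0.2],[0,0,-0.01,0,0,0,0.2],[0,0,-0.03,0,0,0,0.2],[0,0,-0.05,0,0,0,0.2],[0,0,-0.05,0,0,0,0.2],[0,0,-0.05,0,0,0,0.2],[0,0,-0.05,0,0,0,0.2]]]}}

```text
time_s: 25.9
ee_pos: [0.5795, 0.0249, 0.1184]
eef_rot: [-3.14, 0.001, 1.085]
force: [-0.6, 0.3, 0.1]
grip_width: 0.0376
grip_force: 0.0
```

```bash
python3 -c "
from h import *
where(); rel(st(-82),33,A+np.pi/2)"
```

```text
t 25.9 stand xyz -0.15 0.34 118.37 yaw [-3.1403e+00  7.0000e-04  1.0848e+00] F along/side/z -0.55 0.43 0.08 Mz 0.015 w 37.62 q6 0.466
shift [-49.2 -65.3  85.5] turn [-0.001  0.    -0.642]
```

Converted, 85.5 mm / 1000 = 0.0855, 75 mm / 1000 = 0.075, -0.642 rad / 3.1416 = -0.2044.

Request:
{"method": "arm_command", "body": {"plan": [[[-0.025,-0.033,0,0,0,-0.0477,0.2],[-0.049,-0.065,0,0,0,-0.0955,0.2],[-0.049,-0.065,0,0,0,-0.1432,0.2],[-0.049,-0.065,0,0,0,-0.191,0.2],[-0.049,-0.065,0.02,0,0,-0.2044,0.2],[-0.049,-0.065,0.05,0,0,-0.2044,0.2],[-0.049,-0.065,0.075,0,0,-0.2044,0.2],[-0.049,-0.065,0.0855,0,0,-0.2044,0.2],[-0.049,-0.065,0.0855,0,0,-0.2044,0.37],[-0.049,-0.065,0.0855,0,0,-0.2044,0.37],[-0.049,-0.065,0.0855,0,0,-0.2044,0.37],[-0.049,-0.065,0.0855,0,0,-0.2044,0.37]]]}}

```text
time_s: 27.1
ee_pos: [0.5001, 0.012, 0.0347]
eef_rot: [3.14, 0.0, 1.727]
force: [0.5, -0.1, 0.4]
grip_width: 0.0295
grip_force: 0.0
```

```bash
python3 -c "
from h import *
for i in range(6): cams.camera('top')
where()"
```

```text
t 27.4 stand xyz -81.03 -0.07 33.97 yaw [3.1413e+00 1.0000e-04 1.7268e+00] F along/side/z -0.39 1.19 0.47 Mz 0.01 w 30.13 q6 -0.205
```

Converted, -2.6 mm / 1000 = -0.0026, -2.2 mm / 1000 = -0.0022.

Request:
{"method": "arm_command", "body": {"plan": [[[0,-0.0006,0,0,0,0,0.37],[0,-0.0012,0,0,0,0,0.37],[0,-0.0017,0,0,0,0,0.37],[0,-0.0022,0,0,0,0,0.37],[0,-0.0026,0,0,0,0,0.37]]]}}

```text
time_s: 27.9
ee_pos: [0.497, 0.0116, 0.0338]
eef_rot: [3.142, -0.0, 1.727]
force: [1.8, 0.9, -0.2]
grip_width: 0.0296
grip_force: 0.6
```

Converted, -0.4 mm / 1000 = -0.0004.

Request:
{"method": "arm_command", "body": {"plan": [[[0,-0.0004,0,0,0,0,0.37]]]}}

```text
time_s: 28.0
ee_pos: [0.4968, 0.0115, 0.0338]
eef_rot: [3.141, 0.0, 1.727]
force: [2.1, 0.5, -2.8]
grip_width: 0.0292
grip_force: 1.3
```

Converted, -0.4 mm / 1000 = -0.0004.

Request:
{"method": "arm_command", "body": {"plan": [[[0,-0.0004,0,0,0,0,0.37]]]}}

```text
time_s: 28.1
ee_pos: [0.4965, 0.0115, 0.0338]
eef_rot: [3.141, 0.0, 1.727]
force: [1.7, 0.4, -1.5]
grip_width: 0.0298
grip_force: 1.3
```

Converted, -0.4 mm / 1000 = -0.0004.

Request:
{"method": "arm_command", "body": {"plan": [[[0,-0.0004,0,0,0,0,0.37]]]}}

```text
time_s: 28.2
ee_pos: [0.496, 0.0114, 0.0338]
eef_rot: [3.141, 0.0, 1.727]
force: [2.7, 1.4, -1.9]
grip_width: 0.0295
grip_force: 1.3
```

Converted, -0.4 mm / 1000 = -0.0004, 0.08 mm / 1000 = 0.0001.

Request:
{"method": "arm_command", "body": {"plan": [[[0,-0.0004,0.0001,0,0,0,0.37]]]}}

```text
time_s: 28.3
ee_pos: [0.4956, 0.0113, 0.0338]
eef_rot: [3.141, 0.0, 1.727]
force: [2.6, 0.4, -0.5]
grip_width: 0.0299
grip_force: 1.5
```

Converted, -0.4 mm / 1000 = -0.0004, 0.08 mm / 1000 = 0.0001.

Request:
{"method": "arm_command", "body": {"plan": [[[0,-0.0004,0.0001,0,0,0,0.37]]]}}

```text
time_s: 28.4
ee_pos: [0.4953, 0.0113, 0.0338]
eef_rot: [3.141, 0.0, 1.727]
force: [3.1, 1.2, 0.2]
grip_width: 0.0296
grip_force: 1.6
```

Converted, -0.4 mm / 1000 = -0.0004, 0.08 mm / 1000 = 0.0001.

Request:
{"method": "arm_command", "body": {"plan": [[[0,-0.0004,0.0001,0,0,0,0.37]]]}}

```text
time_s: 28.5
ee_pos: [0.495, 0.0112, 0.0338]
eef_rot: [3.141, 0.0, 1.727]
force: [3.6, 0.3, 1.8]
grip_width: 0.0299
grip_force: 1.7
```

Converted, -0.4 mm / 1000 = -0.0004, 0.08 mm / 1000 = 0.0001.

Request:
{"method": "arm_command", "body": {"plan": [[[0,-0.0004,0.0001,0,0,0,0.37]]]}}

```text
time_s: 28.6
ee_pos: [0.4946, 0.0111, 0.0338]
eef_rot: [3.141, 0.0, 1.727]
force: [4.5, 1.5, 2.2]
grip_width: 0.0298
grip_force: 1.9
```

```bash
python3 -c "
from h import *
where(); print(ctrl.get_obs()['grip_force'])"
```

```text
t 28.6 stand xyz -86.15 -0.1 33.78 yaw [3.1406e+00 2.0000e-04 1.7268e+00] F along/side/z 4.64 0.82 2.16 Mz -0.045 w 29.83 q6 -0.208
1.9388171285390854
```

At zero vertical load the pull is about 3.1 N, drawn slowly over about 3.5 mm, with the tip still about 15 mm past the axis. Now I retreat clear.

Converted, 160 mm / 1000 = 0.16, 1.8 mm / 1000 = 0.0018.

Request:
{"method": "arm_command", "body": {"plan": [[[0,0.0018,0,0,0,0,0.37],[0,0.0018,0,0,0,0,0.2],[0,0.0018,0,0,0,0,0.2],[0,0.0018,-0.015,0,0,0,0.2],[0,0.0018,-0.045,0,0,0,0.2],[0,0.0018,-0.085,0,0,0,0.2],[0,0.0018,-0.125,0,0,0,0.2],[0.04,-0.02,-0.15,0,0,0,0.2],[0.085,-0.04,-0.15,0,0,0,0.2],[0.13,-0.06,-0.15,0,0,0,0.2],[0.16,-0.06,-0.15,0,0,0,0.2],[0.16,-0.06,-0.15,0,0,0,0.2]]]}}

```text
time_s: 29.8
ee_pos: [0.4091, 0.1623, 0.1836]
eef_rot: [3.141, -0.0, 1.73]
force: [0.5, -0.8, -0.3]
grip_width: 0.0379
grip_force: 0.0
```

```bash
python3 - <<'E'
from h import *
where()
im,d=cams.camera("top"); P=cloud("top",d)*1000; s=(P[...,:2]-SC)@e; t=(P[...,:2]-SC)@f
m=(abs(t)<9)&(s<-50)&(s>-130)&(P[...,2]>50)&(P[...,2]<70)&(d>0)
print("grip s",np.percentile(s[m],[2,50,98]) if m.any() else 0)
im2,_=cams.camera("scene")
cv2.imwrite("pics/end.png",np.hstack([cv2.resize(im[140:300,200:360],(400,400)),cv2.resize(im2[180:340,160:340],(400,400))]))
E
```

```text
t 29.8 stand xyz -147.25 162.51 183.64 yaw [ 3.1415e+00 -3.0000e-04  1.7303e+00] F along/side/z 0.36 -0.91 -0.26 Mz -0.017 w 37.87 q6 0.135
grip s [-95.12975323 -82.57957974 -69.99804026]
```

View pics/end.png

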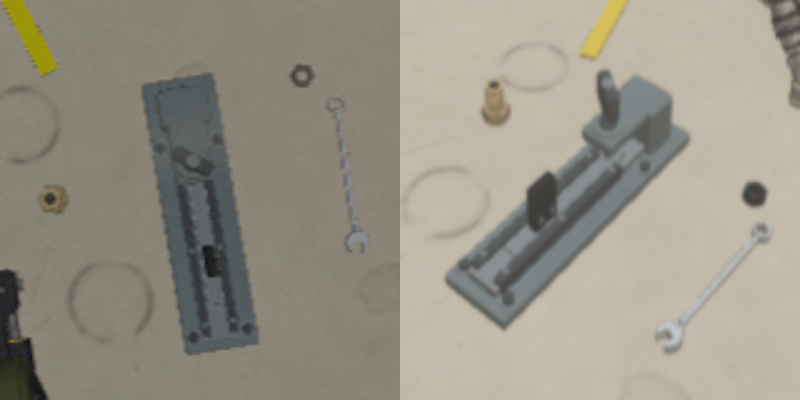

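The final view shows the blade in the guide with its grip at (212,262), the wing turned at (192,158), the loose parts where they were and the arm clear. The tip is about 15.6 mm past the screw axis.

```bash
python3 -c "
from station import ctrl
print(ctrl.hand_in())"
```

```text
the job is handed in; nothing more can be done
None
```

The job is handed in: the blade lies in the gap with its tip about 15 mm past the screw axis, the screw is set so the blade drags at about 3.1 N when drawn slowly, and I left the loose parts alone; it took about 30 of the 72 s.

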